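# Load the dowel-drilling jig

### The arm

A 6-joint arm with a two-finger parallel gripper is mounted at the origin on a cart in front of the work surface, level with it; the furniture and walls round the work are solid. World frame = base frame: x ahead of the robot, y to its left, z up, the work surface at z = 0. Lengths are in m, angles in rad, forces in N, time in s.
With the tool pointing down it reaches from about 0.3 to 0.75 m from the base axis. Payload 8.5 kg.
Tool frame: the origin (TCP) lies at the very end of the fingers, on their centre line; the grasp point (between the pads) lies 19 mm behind it; z points along the fingers, y is the direction in which the jaws open and shut (so a half turn about z gives the same grasp; the last joint's range is limited). The gripper opens to 88 mm and grips with 3 to 60 N. Pads are 18 mm wide; open, the fingers measure 123 mm over their backs; the gripper's body (75 mm by 187 mm) begins 45 mm behind the grasp point.
Start: joints at [-1.333, 0.381, 1.297, -0, 1.464, -0.215], TCP at [0.241, -0.495, 0.239] pointing down, gripper open.
Joint ranges: [-3.11, 3.11], [-0.89, 2.33], [0.22, 2.48], [-1.42, 4.56], [0.17, 2.85], [-2.88, 2.88]. Speed limits (rad/s): [2.39, 2.39, 3.14, 3.14, 3.14, 3.14].

### API

Orientations are given as a unit quaternion [w, x, y, z].
In Python, from workcell import telemetry, optics, arm gives the robot as it stands.
- The arm moves only by the tool jog_arm, never from a script. Its argument "increments" is a list that holds one entry, the list of rows, each a list of 7 numbers: the shift along the tool's x, y, z in cm, then the turn, a rotation vector about the tool's x, y, z in rad, then the opening, from 0 (shut) to 1 (fully open). A call has 1 to 5 rows; each row is the pose to reach, as a shift and turn from the pose commanded when the call began, along the tool's axes at that moment; what a row does not reach only later rows make up. A row lasts 1/10 s, in which the tool goes at most 50 mm and 8.59 degrees, less where a joint would pass 70% of its speed; a pose out of reach is approached as far as the arm can. A call with a gripper value outside its range is refused whole. The fingers move at their own pace and stop on an object; "squeeze" is the grip in N (left out, the last holds). Time passes only in rows, so rows that repeat a pose let the fingers close. It gives the time, the measured TCP pose, the force and the opening at its end, in the units of the state.
- telemetry.state(): the state, without advancing time (a new reading comes with each control period).
- optics.capture(name): name is "side" or "top"; returns (picture, depth): 384x512x3 uint8, red, green, blue; 384x512 float32, m along the optical axis (not along the pixel's ray), 0 where there is no reading.
- optics.camera_model(name): a dict with "camera_matrix" (3x3 intrinsics, pixels), "dist_coeffs" ([k1, k2, p1, p2, k3] as OpenCV has them; the pictures are not rectified), "position" and "rotation" of the camera in the world. Camera axes: x right, y down, z forward; pixel columns grow to the right and rows downward; lengths in m; the calibration is good to about 2 mm. A picture is of the moment at which its call begins. camera_model takes no time and is no camera call.
- arm.sign_off(): hands the job in, once; it reports no verdict.
The state is a dict: "t": time; "q": joint angles; "dq": joint speeds; "effort": joint torques, N m; "tool_pos": TCP position; "eef_rot": TCP orientation; "contact_force": force on the tool from outside, world axes, zero at the start; "ft_torque": the same for the moment, N m; "opening": finger opening in m.
Only numpy, scipy, OpenCV 4.12 (cv2) and the standard library are available. Lean on these libraries where they do the work, as an engineer would, in place of code of your own. Each camera call takes 0.05 s, during which the arm holds its last target. There are 200 camera calls.

### The job

Load the drilling jig: take the long flat strip of wood, lay it flat on the jig and slide it endwise under the drill plate, gently, until it comes up against the end stop. Then swing the cam lever round until the cam clamps the strip tight against the fence, and let go. Leave the other things on the bench where they are.

Things in the scene. Friction and masses are not known exactly. Their poses are not given: they have to be found in the camera images.
- workpiece: plain planed strip of wood, the longest and flattest loose piece of wood lying on the left part of the bench: 150 mm long (its y axis), 40 mm wide (its x axis), 20 mm thick, about 70 g; its two ends are alike. Origin: centre of its underside.
- jig: drilling jig, fixed to the bench. Its x axis is the direction in which the work is slid in, y points from the cam to the fence, z up; origin at bench level. Plywood base, top 18 mm above the bench, from x = -38 to +150 mm, y = -73 to +37 mm. Clamped home, the strip is centred on y = 0 and its tail sticks out 37 to 62 mm beyond the base's -x end, with free space below and beside it.
- mouth (a point): point on the jig's base in the middle (y = 0) of the mouth below the front edge of the drill plate (jig x = +12 mm). The aluminium plate, 80 x 80 x 8 mm, roofs jig x = +12 to +92, y = -40 to +40 mm; its underside is 24 mm above the base (4 mm above the strip). Below it the channel is 44 mm wide, y = -24 to +20 mm, with a small flare on the -y side.
- fence_end (a point): upper edge of the fence's face at its -x end. The fence is a straight wooden wall with its face at jig y = +20 mm, from jig x = -38 to +92 mm, 24 mm high above the base
- stop: steel end stop of the jig, locked at a different setting each time with the black star knob behind the drill plate (does not move). Origin: bottom centre of the stop face, on the jig's base; the face looks along its -x axis (axes parallel to the jig's), is 34 mm wide and 18 mm high, and stands 50 to 75 mm along the jig's x axis, hidden under the drill plate.
- cam_lever (a joint): angle of the cam lever in rad: starts open (0 to 0.35), grows clockwise seen from above, to 2.8 at most. At 0 the lever points 0.26 rad clockwise from the jig's x axis. It turns a wooden eccentric cam beside the strip; at about 2.0 the cam has pushed the strip against the fence, beyond that it goes stiff (clamped at 5 to 15 N on the knob). It turns with about 2 N and stays where it is left.
- lever_knob (a point): grip point of the upright round wooden knob at the end of the cam lever, 95 mm from the pivot: 20 mm diameter, standing from 47 to 97 mm above the bench, this point 84 mm above the bench
- lever_pivot (a point): point on the vertical axis of the cam lever, 47 mm above the bench, at x = -16, y = -42.8 mm of the jig
- square_block: dark painted block of wood 28 x 95 x 28 mm, not to be used; leave it
- short_block: short block of wood 30 x 75 x 26 mm, not to be used; leave it
- tape: tape measure 36 x 72 x 62 mm standing at the back of the bench; leave it
- plane: iron block plane 51 x 156 x 59 mm at the right; leave it
- sanding_block: sanding block 66 x 110 x 31 mm at the right; leave it
- jar: clear jar with a lid, 65 mm across and 99 mm high, at the back right; leave it
Things that resemble listed ones, but are neither listed nor needed, are in the scene too. Several things have the shape of the workpiece; the one meant has the colours described above.

How it is judged:
On the way, in this order (a step that is already met when the one before it is completed fails the run):
1. the strip's end is under the drill plate, the strip lying flat (horizontal distance between workpiece and mouth below 0.068 m and angle between the y axis of workpiece and the x axis of jig, either way round below 0.15 rad and angle between workpiece's own z axis and vertical below 0.06 rad and z of workpiece in the frame of jig below 0.0225 m), for 0.1 s.
2. the strip is up against the end stop (x of workpiece in the frame of stop above -0.078 m and angle between the y axis of workpiece and the x axis of jig, either way round below 0.08 rad), for 0.1 s.
At the end, for the whole second after the job is handed in: The strip lies flat on the jig's base under the drill plate, its end within 2.5 mm of the stop, its side within 2 mm of the fence and parallel to it (2 degrees), and the cam lever is swung round (beyond 1.7 rad) so that the cam, left alone, presses on the strip with more than 4 N; all at rest (x of workpiece in the frame of stop above -0.0775 m and y of workpiece in the frame of jig above -0.002 m and angle between the y axis of workpiece and the x axis of jig, either way round below 0.035 rad and angle between workpiece's own z axis and vertical below 0.04 rad and z of workpiece in the frame of jig below 0.0205 m and value of joint cam_lever above 1.7 rad and contact force between cam_lever and workpiece above 4 N and linear speed of workpiece below 0.01 m/s); the robot touches nothing.
It fails at once if while the cam is still open, the strip is rammed against the stop (over 70 N) (contact force between workpiece and stop above 70 N and value of joint cam_lever below 1.2 rad).
It fails at once if another thing on the bench is knocked away (over 30 mm) (distance of any of square_block, short_block, tape, plane, sanding_block, jar from where it was at the start of the episode above 0.03 m).
It also fails if it takes over 59 s, if anything falls off the work surface, if the arm or the gripper's body presses on something with over 40 N, if the wrist force passes 120 N, or if a joint passes its speed limit or range.

## Working session

There is one attempt and no reset: what is moved stays moved. The work goes in short steps, Python scripts to look and compute and a tool call to move; the robot and the scene stay as the last step left them, time stands still between calls to the robot, and variables do not carry over. Pictures are saved under pics/ and viewed, about 8 in all and at most 12, crops included, and the job is handed in when it is done.

Besides the shell and the picture viewer there is one more tool, called after "Emit:" in YAML: its name, and indented under it one key for each argument. jog_arm: Moves the arm, as the interface text tells. Its arguments: {"type":"object","properties":{"increments":{"type":"array"},"squeeze":{"type":"number"}},"required":["increments"]}

```bash
ls; mkdir -p pics; cat > h.py <<'E'
import numpy as np, cv2
from workcell import telemetry, optics, arm
def save(n,im): cv2.imwrite('pics/'+n,im[...,::-1])
def ray(cam,u,v):
    m=optics.camera_model(cam);K=np.array(m['camera_matrix']);d=np.array(m['dist_coeffs'])
    p=cv2.undistortPoints(np.array([[[u,v]]],float),K,d)[0,0]
    return np.array(m['position']),np.array(m['rotation'])@np.array([p[0],p[1],1.])
def onplane(cam,u,v,z):
    o,r=ray(cam,u,v); return o+r*(z-o[2])/r[2]
def bydepth(cam,u,v,D):
    o,r=ray(cam,u,v); return o+r*D[int(round(v)),int(round(u))]
E
python3 - <<'E'
from h import *
for c in('top','side'):
    p,d=optics.capture(c);save(c+'0.png',p);np.savez(c+'0.npz',p=p,d=d);m=optics.camera_model(c);print(c,m)
s=telemetry.state();print(s)
E
```

```text
pics
top {'camera_matrix': array([[411.63786926,   0.        , 247.01250235],
       [  0.        , 411.63786926, 185.49716619],
       [  0.        ,   0.        ,   1.        ]]), 'dist_coeffs': array([-0.0832739,  0.       ,  0.       ,  0.       ,  0.       ]), 'position': array([0.26634475, 0.03108464, 1.31609377]), 'rotation': array([ 0.0650533 , -0.70093822,  0.70682594, -0.06964748])}
side {'camera_matrix': array([[428.73388263,   0.        , 253.37087508],
       [  0.        , 428.73388263, 189.88289325],
       [  0.        ,   0.        ,   1.        ]]), 'dist_coeffs': array([-0.09989286,  0.        ,  0.        ,  0.        ,  0.        ]), 'position': array([ 0.59143386, -1.08656017,  0.78810657]), 'rotation': array([-0.48024939,  0.87617888,  0.03822641, -0.01448582])}
{'t': 0.1, 'q': array([-1.33329869e+00,  3.81117274e-01,  1.29814908e+00, -1.08525223e-05,
        1.46361133e+00, -2.15305930e-01]), 'dq': array([ 5.11262214e-04, -1.93793841e-03, -4.23936679e-03, -1.25500594e-03,
       -9.77275522e-06,  2.25604213e-04]), 'effort': array([ 3.70695299e-03, -4.38653898e+01, -2.24909806e+01,  7.14296708e-02,
        3.42317345e-02, -8.18249805e-05]), 'tool_pos': array([ 0.24055036, -0.49432626,  0.23821772]), 'eef_rot': array([-6.42415297e-04,  9.74480071e-01,  2.24473115e-01, -1.25235169e-05]), 'contact_force': array([ 0.52739913, -0.11710365, -0.46903151]), 'ft_torque': array([ 0.06865033, -0.05634068, -0.02519101]), 'opening': 0.08822320101533489}
```

```bash
python3 - <<'E'
s=open('h.py').read()
s=s.replace("import numpy as np, cv2","import numpy as np, cv2\nfrom scipy.spatial.transform import Rotation as R\ndef rot(q): return R.from_quat(np.roll(q,-1)).as_matrix()").replace("np.array(m['rotation'])@","rot(m['rotation'])@")
open('h.py','w').write(s)
E
cat h.py|head -12
```

```text
import numpy as np, cv2
from scipy.spatial.transform import Rotation as R
def rot(q): return R.from_quat(np.roll(q,-1)).as_matrix()
from workcell import telemetry, optics, arm
def save(n,im): cv2.imwrite('pics/'+n,im[...,::-1])
def ray(cam,u,v):
    m=optics.camera_model(cam);K=np.array(m['camera_matrix']);d=np.array(m['dist_coeffs'])
    p=cv2.undistortPoints(np.array([[[u,v]]],float),K,d)[0,0]
    return np.array(m['position']),rot(m['rotation'])@np.array([p[0],p[1],1.])
def onplane(cam,u,v,z):
    o,r=ray(cam,u,v); return o+r*(z-o[2])/r[2]
def bydepth(cam,u,v,D):
```

View pics/top0.png

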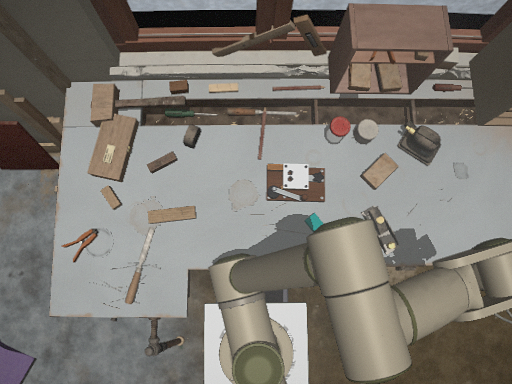

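View pics/side0.png

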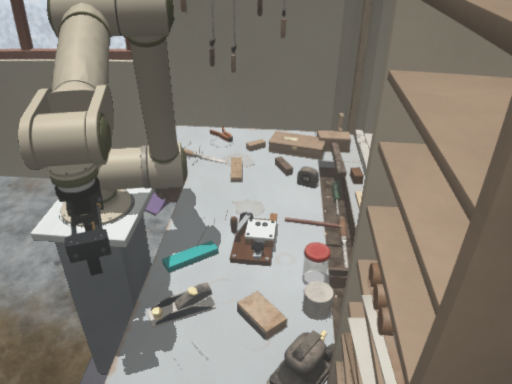

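Top view: the candidates are the plain strip at (172,215), a short block at (111,197), a dark block at (162,161), a wooden box at (115,148), and small blocks on the ledge at (178,87) and (223,88). The strip at (172,215) is about 48 px ≈ 150 mm, so it fits. The jig is at (295,182) with its lever at lower left.

```bash
python3 - <<'E'
from h import *
t=np.load('top0.npz');s=np.load('side0.npz')
P,D=t['p'],t['d']
a=cv2.resize(P[150:215,255:335],(400,325),interpolation=cv2.INTER_CUBIC)
b=cv2.resize(P[180:245,130:210],(400,325),interpolation=cv2.INTER_CUBIC)
c=cv2.resize(s['p'][200:265,215:295],(400,325),interpolation=cv2.INTER_CUBIC)
d=cv2.resize(s['p'][140:205,200:280],(400,325),interpolation=cv2.INTER_CUBIC)
im=np.vstack([np.hstack([a,b]),np.hstack([c,d])]);save('crop1.png',cv2.resize(im,(738,600)))
hsv=cv2.cvtColor(P,cv2.COLOR_RGB2HSV)
print('strip hsv',hsv[215,172],'bg',hsv[225,195],'base',hsv[187,300],hsv[198,310])
m=cv2.inRange(hsv,(5,70,60),(25,255,255))
n,l,st,ce=cv2.connectedComponentsWithStats(m)
for i in range(1,n):
    if st[i,4]>60 and 140<ce[i][1]<240: 
        r=cv2.minAreaRect(np.argwhere(l==i)[:,::-1].astype(np.float32)); print(st[i],r)
def rect(mask,z):
    c=max(cv2.findContours(mask,cv2.RETR_EXTERNAL,cv2.CHAIN_APPROX_NONE)[0],key=cv2.contourArea)
    p=np.array([onplane('top',*q[0],z)[:2] for q in c],np.float32)
    r=cv2.minAreaRect(p*1000); return r
i=l[215,172];print('strip',rect(((l==i)*255).astype(np.uint8),.02))
w=cv2.inRange(hsv,(0,0,200),(180,40,255));n2,l2,_,_=cv2.connectedComponentsWithStats(w)
j=l2[178,287] or l2[170,290]; print('plate',rect(((l2==j)*255).astype(np.uint8),.05))
print(bydepth('top',172,215,D),bydepth('top',300,172,D),bydepth('top',270,202,D))
E
```

```text
strip hsv [ 17  82 152] bg [ 90   2 170] base [ 60   2 225] [ 10  98 107]
[ 38 143  23  13 102] ((48.970584869384766, 147.11766052246094), (23.283418655395508, 10.429031372070312), 14.03624439239502)
[372 154  26  21 193] ((384.5, 165.49998474121094), (18.384777069091797, 18.384777069091797), 45.0)
[267 164  16   6  95] ((274.5, 166.5), (5.0, 15.0), 90.0)
[309 168  15   7  69] ((316.0, 171.0), (6.0, 14.0), 90.0)
[267 171  16  18 236] ((274.5, 179.5), (17.0, 15.0), 90.0)
[368 174  17  14  82] ((375.7500305175781, 179.25001525878906), (11.31370735168457, 12.020814895629883), 45.0)
[285 182  40  19 403] ((304.5, 191.0), (18.0, 39.0), 90.0)
[101 186  20  23 219] ((110.38459777832031, 197.076904296875), (22.74271011352539, 9.429903030395508), 56.3099365234375)
[267 195  29   6  62] ((281.08642578125, 197.25332641601562), (28.01774787902832, 4.573541641235352), 2.2025980949401855)
[148 206  48  17 563] ((171.3037567138672, 214.0819091796875), (12.151488304138184, 46.73649978637695), 83.2901611328125)
strip ((426.2191162109375, 262.5057678222656), (38.9084587097168, 148.61495971679688), 6.396664142608643)
plate ((547.0394897460938, -20.68798828125), (1866.4891357421875, 1306.71728515625), 89.86280059814453)
[0.42325672 0.26014234 0.01989179] [ 0.55253178 -0.14581937  0.05190341] [ 0.46622273 -0.05277254 -0.00435511]
```

View pics/crop1.png

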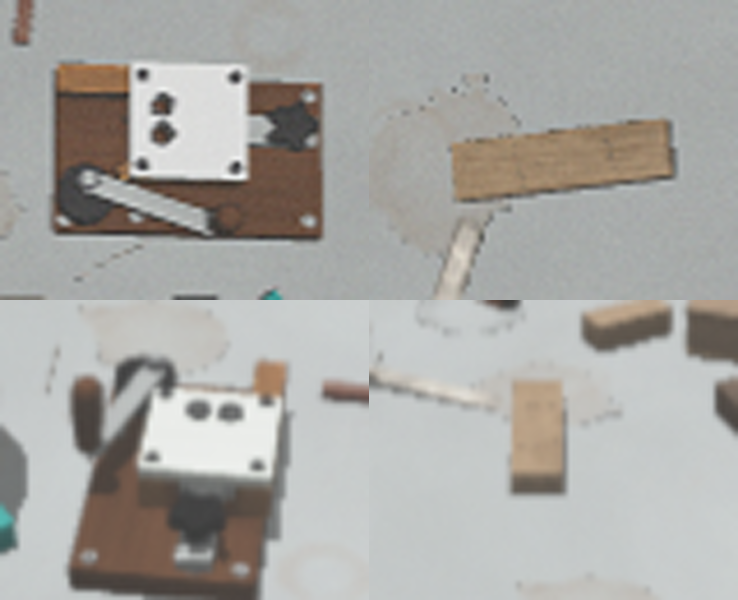

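Crop check: the plain wood strip is confirmed (top right). The jig's plate is centred near full-image (296,176), the lever pivot near (274,189) and the knob near (305,197). The lever is open, pointing along jig +x. Jig +x ≈ world -y.

```bash
python3 - <<'E'
from h import *
t=np.load('top0.npz');P,D=t['p'],t['d']
hsv=cv2.cvtColor(P,cv2.COLOR_RGB2HSV)
box=np.zeros(P.shape[:2],np.uint8);box[150:215,255:335]=255
def rect(mask,z):
    c=max(cv2.findContours(mask,cv2.RETR_EXTERNAL,cv2.CHAIN_APPROX_NONE)[0],key=cv2.contourArea)
    p=np.array([onplane('top',*q[0],z)[:2] for q in cv2.convexHull(c)],np.float32)
    return cv2.minAreaRect(p*1000)
w=cv2.inRange(hsv,(0,0,205),(180,40,255))&box;w=cv2.morphologyEx(w,cv2.MORPH_OPEN,np.ones((5,5),np.uint8))
print('plate',rect(w,.05), 'depth z',np.median([bydepth('top',u,v,D)[2] for u in range(290,304,2) for v in range(180,187)]))
b=cv2.inRange(hsv,(0,50,30),(25,255,150))&box;b=cv2.morphologyEx(b|w,cv2.MORPH_CLOSE,np.ones((3,3),np.uint8))
print('base-ish',rect(b,.018))
for n,u,v in(('RU',324.8,168.4),('RL',324.4,202),('LL',266.9,200.5)): print(n,onplane('top',u,v,.018).round(4))
# hypothesis
k=onplane('top',255+228/4.61,150+218/4.61,.097);pv=onplane('top',255+88/4.61,150+180/4.61,.05)
print('knob',k,'pivot?',pv)
# points with height 0.085..0.1 around
vs,us=np.mgrid[185:208,262:318]
pts=np.array([bydepth('top',u,v,D) for u,v in zip(us.ravel(),vs.ravel())]);h=pts[(pts[:,2]>.085)&(pts[:,2]<.11)];print(len(h),h.mean(0) if len(h) else '')
E
```

```text
plate ((541.7969970703125, -137.91839599609375), (60.29216384887695, 75.25360870361328), 88.38346099853516) depth z 0.05120961925738099
base-ish ((527.7825317382812, -135.76397705078125), (185.58804321289062, 118.97063446044922), 88.95780944824219)
RU [ 0.5717 -0.232   0.018 ]
RL [ 0.4613 -0.2257  0.018 ]
LL [ 0.4678 -0.0415  0.018 ]
knob [ 0.46429826 -0.15035835  0.097     ] pivot? [ 0.49886481 -0.06291937  0.05      ]Traceback (most recent call last):
  File "<stdin>", line 19, in <module>
  File "h.py", line 13, in bydepth
    o,r=ray(cam,u,v); return o+r*D[int(round(v)),int(round(u))]
        ~~~^^^^^^^^^
  File "h.py", line 7, in ray
    m=optics.camera_model(cam);K=np.array(m['camera_matrix']);d=np.array(m['dist_coeffs'])
ValueError: time passes only in moves, steps and waits
```

```bash
sed -i 's/^def ray/import functools\n@functools.cache\ndef model(c): return optics.camera_model(c)\ndef ray/; s/m=optics.camera_model(cam)/m=model(cam)/' h.py; python3 - <<'E'
from h import *
t=np.load('top0.npz');P,D=t['p'],t['d'];hsv=cv2.cvtColor(P,cv2.COLOR_RGB2HSV)
S=hsv[...,1].astype(float)*hsv[...,2]/255   # chroma
G=P.mean(2)
def edge(I,rng,lo,hi,vert):
    out=[]
    for a in rng:
        l=I[lo:hi,a] if vert else I[a,lo:hi]
        g=np.abs(np.diff(l)); i=g.argmax(); 
        w=g[max(0,i-1):i+2]; c=(w*np.arange(max(0,i-1),max(0,i-1)+len(w))).sum()/w.sum()+.5+lo
        out.append((a,c) if vert else (c,a))
    return out
def line(pts,z):
    p=np.array([onplane('top',u,v,z)[:2] for u,v in pts],np.float32)
    vx,vy,x,y=cv2.fitLine(p,cv2.DIST_HUBER,0,1e-4,1e-4).ravel(); 
    n=np.array([-vy,vx]);print('line pt',x.round(4),y.round(4),'dir',np.degrees(np.arctan2(vy,vx)).round(2),'res',np.abs((p-[x,y])@n).max().round(4));return x,y,vx,vy
print('base low');line(edge(G,[*range(270,282),*range(286,298),*range(311,322)],196,207,True),.018)
print('base right');line(edge(G,range(172,200),319,331,False),.018)
print('base left');line(edge(G,range(172,184),260,272,False),.018)
print('plate up');line(edge(G,range(285,306),159,169,True),.05)
print('plate low');line(edge(G,range(290,306),183,194,True),.05)
print('plate R');line(edge(G,range(167,173),303,314,False),.05)
print('plate L');line(edge(G,range(171,186),278,289,False),.05)
pts=[];px=[]
for v in range(185,208):
  for u in range(262,318):
    q=bydepth('top',u,v,D)
    if .088<q[2]<.11: pts.append(q);px.append((u,v))
print('knob',len(pts),np.mean(pts,0) if pts else '',np.mean(px,0) if pts else '')
E
```

```text
base low
line pt 0.4662 -0.118 dir 88.1 res 0.0134
base right
line pt 0.5191 -0.2283 dir -2.14 res 0.0116
base left
line pt 0.5431 -0.0408 dir -1.19 res 0.0004
plate up
line pt 0.5808 -0.1327 dir 89.96 res 0.0074
plate low
line pt 0.5004 -0.1412 dir 89.17 res 0.0131
plate R
line pt 0.5609 -0.1714 dir 12.61 res 0.0025
plate L
line pt 0.5404 -0.0911 dir -1.34 res 0.0123
knob 33 [ 0.46694647 -0.14811064  0.09534286] [303.60606061 196.51515152]
```

```bash
python3 - <<'E'
from h import *
t=np.load('top0.npz');P,D=t['p'],t['d']
for v in range(222,236,2): print(v,[ (lambda q:(int(q[0]*1000),int(q[1]*1000),int(q[2]*1000)))(bydepth('top',u,v,D)) for u in range(146,162,3)],P[v,146:162:3].mean(1).astype(int))
E
```

```text
222 [(403, 347, -2), (401, 333, 16), (401, 323, 20), (401, 313, 19), (401, 303, 20), (401, 295, 13)] [165 133 118 111 101 104]
224 [(396, 346, 1), (397, 337, -2), (396, 327, 0), (397, 318, -3), (396, 308, 0), (396, 297, 3)] [164 171 170 164 159 175]
226 [(390, 346, 1), (390, 337, -1), (390, 326, 1), (390, 318, -1), (390, 308, -2), (390, 298, 0)] [163 164 159 156 173 170]
228 [(383, 345, 5), (384, 336, 1), (383, 326, 1), (384, 317, 0), (384, 308, -1), (384, 299, -4)] [160 136 150 123 170 167]
230 [(377, 346, 0), (377, 335, 5), (377, 325, 6), (377, 317, 0), (377, 306, 5), (378, 298, -5)] [161 161 178 172 168 168]
232 [(371, 346, -3), (370, 334, 7), (371, 325, 3), (371, 317, -3), (371, 307, 0), (266, 31, 1316)] [161 185 178 171 173 168]
234 [(364, 345, 2), (364, 333, 9), (364, 325, 5), (365, 317, -2), (365, 308, -4), (365, 298, -2)] [155 206 149 171 171 168]
```

Emit:
jog_arm:
  increments:
    - [[5, -6, 0, 0, 0, -0.1, 0.65], [10, -12, 0, 0, 0, -0.2, 0.65], [15, -18, 0, 0, 0, -0.3, 0.65], [20, -24, 0, 0, 0, -0.4, 0.65], [25, -30, 2, 0, 0, -0.5, 0.65]]

```text
t: 0.6
tool_pos: [0.3005, -0.2503, 0.2337]
eef_rot: [0.0, 0.888, 0.46, 0.0]
contact_force: [0.9, 0.1, -0.5]
opening: 0.0572
```

Emit:
jog_arm:
  increments:
    - [[4.6, -1.95, 0, 0, 0, 0, 0.65], [9.2, -3.9, 0, 0, 0, 0, 0.65], [13.8, -5.85, 0, 0, 0, 0, 0.65], [18.4, -7.8, 0, 0, 0, 0, 0.65], [23.0, -9.75, 0, 0, 0, 0, 0.65]]

```text
t: 1.1
tool_pos: [0.354, -0.0062, 0.2336]
eef_rot: [0.0, 0.889, 0.458, 0.0]
contact_force: [1.2, -0.8, -0.4]
opening: 0.0571
```

Emit:
jog_arm:
  increments:
    - [[4.6, -1.95, 0, 0, 0, 0, 0.65], [9.2, -3.9, 0, 0, 0, 0, 0.65], [13.8, -5.85, 0, 0, 0, 0, 0.65], [18.4, -7.8, 0, 0, 0, 0, 0.65], [23.0, -9.75, 0, 0, 0, 0, 0.65]]

```text
t: 1.6
tool_pos: [0.4078, 0.2382, 0.2334]
eef_rot: [0.0, 0.889, 0.459, -0.0]
contact_force: [2.4, -1.6, 0.8]
opening: 0.0574
```

Emit:
jog_arm:
  increments:
    - [[1.5, -0.7, 2.5, 0, 0, -0.145, 0.65], [3, -1.4, 5, 0, 0, -0.29, 0.65], [4.5, -2.1, 8, 0, 0, -0.435, 0.65], [6.6, -2.9, 11.4, 0, 0, -0.58, 0.65], [6.6, -2.9, 11.4, 0, 0, -0.726, 0.65]]

```text
t: 2.1
tool_pos: [0.4211, 0.3073, 0.1152]
eef_rot: [-0.002, 0.665, 0.747, -0.003]
contact_force: [-0.2, -0.0, 0.3]
opening: 0.0574
```

```bash
cat >> h.py <<'E'
def go(x,y,z,yaw):
    "shift (cm) and turn about tool z to get tool y axis to heading yaw (deg), tool pointing down"
    s=telemetry.state();M=rot(s['eef_rot']);p=s['tool_pos']
    Y=np.radians(yaw);ty=np.array([np.cos(Y),np.sin(Y),0]);tz=np.array([0,0,-1.]);T=np.c_[np.cross(ty,tz),ty,tz]
    print('t',s['t'],'pos',p.round(4),'shift',(M.T@(np.array([x,y,z])-p)*100).round(2),'turn',R.from_matrix(M.T@T).as_rotvec().round(3),'F',s['contact_force'].round(1),'open',round(s['opening'],4),'ty',np.degrees(np.arctan2(M[1,1],M[0,1])).round(2))
E
python3 - <<'E'
from h import *
go(.4211,.3083,.007,6.4)
E
```

```text
t 2.1 pos [0.4211 0.3073 0.1152] shift [ 0.12  0.09 10.82] turn [-0.007  0.002  0.004] F [-0.2 -0.   0.3] open 0.0574 ty 6.61
```

Emit:
jog_arm:
  increments:
    - [[0.1, 0.1, 4, 0, 0, 0, 0.65], [0.1, 0.1, 7, 0, 0, 0, 0.65], [0.1, 0.1, 9, 0, 0, 0, 0.65], [0.1, 0.1, 10, 0, 0, 0, 0.65], [0.1, 0.1, 10.8, 0, 0, 0, 0.65]]

```text
t: 2.6
tool_pos: [0.4236, 0.3075, 0.011]
eef_rot: [-0.0, 0.668, 0.744, -0.0]
contact_force: [-0.3, 0.4, 0.1]
opening: 0.0573
```

Emit:
jog_arm:
  increments:
    - [[0, 0, 0, 0, 0, 0, 0.65], [0, 0, 0, 0, 0, 0, 0.4], [0, 0, 0, 0, 0, 0, 0.2], [0, 0, 0, 0, 0, 0, 0.2], [0, 0, 0, 0, 0, 0, 0.2]]
  squeeze: 40

```text
t: 3.1
tool_pos: [0.4238, 0.3076, 0.0123]
eef_rot: [0.0, 0.668, 0.744, 0.001]
contact_force: [-0.8, -0.4, 6.5]
opening: 0.0393
```

```bash
python3 - <<'E'
from h import *
p,d=optics.capture('side');q,e=optics.capture('top')
im=np.hstack([cv2.resize(p[120:216,180:308],(400,300)),cv2.resize(q[180:255,110:210],(400,300))]);save('grasp.png',im)
go(.4211,.3083,.007,6.4)
E
```

```text
t 3.2 pos [0.4239 0.3077 0.0123] shift [ 0.09 -0.27  0.53] turn [ 0.001 -0.    -0.004] F [-0.2 -0.7  6.9] open 0.0394 ty 6.19
```

View pics/grasp.png

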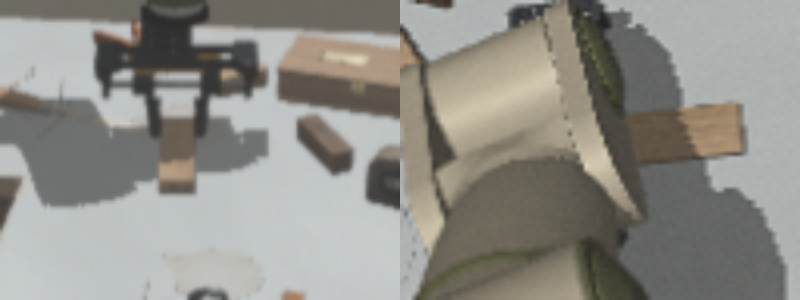

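The fingers hold the strip (opening 39 mm, side crop (180,150)), and the free end sticks out toward the jig. I'll lift a little and check.

Emit:
jog_arm:
  increments:
    - [[0, 0, -1, 0, 0, 0, 0.2], [0, 0, -3, 0, 0, 0, 0.2], [0, 0, -6, 0, 0, 0, 0.2], [0, 0, -9, 0, 0, 0, 0.2], [0, 0, -9, 0, 0, 0, 0.2]]

```text
t: 3.7
tool_pos: [0.425, 0.3082, 0.1054]
eef_rot: [0.001, 0.668, 0.744, 0.003]
contact_force: [1.0, 0.6, -1.2]
opening: 0.0391
```

```bash
python3 - <<'E'
from h import *
p,d=optics.capture('side');q,e=optics.capture('top')
im=np.hstack([cv2.resize(p[100:196,180:308],(400,300)),cv2.resize(q[180:255,110:210],(400,300))]);save('lift.png',im)
print([bydepth('top',u,213,e).round(3).tolist() for u in (172,180,188)])
go(.4211,.3083,.007,6.4)
E
```

```text
[[0.419, 0.245, 0.107], [0.418, 0.22, 0.113], [0.418, 0.197, 0.11]]
t 3.8 pos [0.4234 0.3074 0.1018] shift [ 0.11 -0.23  9.48] turn [ 0.001 -0.    -0.004] F [-0.5 -0.6 -1.7] open 0.0395 ty 6.19
```

View pics/lift.png

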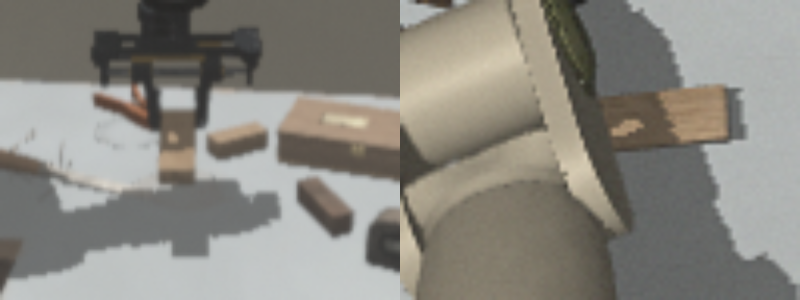

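The strip hangs level: its top is at 0.110 m, against 0.110 expected. Next I'll carry it to in front of the mouth.

Emit:
jog_arm:
  increments:
    - [[-4, 1.3, 0, 0, 0, 0.03, 0.2], [-8.5, 2.8, 0, 0, 0, 0.06, 0.2], [-13, 4.2, 0, 0, 0, 0.09, 0.2], [-17.5, 5.7, 0, 0, 0, 0.12, 0.2], [-22, 7.2, 0, 0, 0, 0.14, 0.2]]

```text
t: 4.3
tool_pos: [0.5186, 0.0947, 0.1002]
eef_rot: [-0.001, 0.719, 0.695, -0.001]
contact_force: [1.0, 0.1, -1.5]
opening: 0.0392
```

Emit:
jog_arm:
  increments:
    - [[-2, 0.5, 1, 0, 0, 0, 0.2], [-4, 1, 2, 0, 0, 0, 0.2], [-5, 1, 3, 0, 0, 0, 0.2], [-5, 1, 4, 0, 0, 0, 0.2], [-5, 1, 4, 0, 0, 0, 0.2]]

```text
t: 4.8
tool_pos: [0.526, 0.0469, 0.0598]
eef_rot: [-0.001, 0.718, 0.696, -0.001]
contact_force: [0.4, 0.3, -0.1]
opening: 0.0394
```

```bash
python3 - <<'E'
from h import *
p,d=optics.capture('side');q,e=optics.capture('top')
im=np.hstack([cv2.resize(p[160:256,180:308],(400,300)),cv2.resize(q[145:220,235:335],(400,300))]);save('pre.png',im)
go(.5435,.041,.031,-1.8)
E
```

```text
t 4.9 pos [0.5269 0.0473 0.0613] shift [-0.58  1.68  3.03] turn [-0.001 -0.     0.001] F [ 0.1 -0.3 -0.7] open 0.0394 ty -1.76
```

View pics/pre.png

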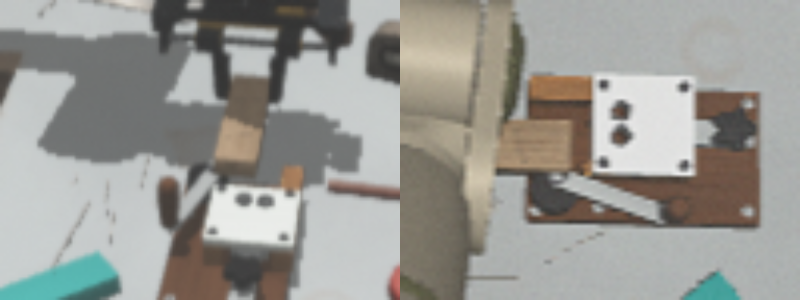

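Top crop: the strip front is at col 572, short of the plate edge at 592. It sits about 17 mm on the cam side of the fence line, which agrees with the computed shift.

Emit:
jog_arm:
  increments:
    - [[-0.3, 0.9, 0, 0, 0, 0, 0.2], [-0.6, 1.7, 0, 0, 0, 0, 0.2], [-0.6, 1.7, 1, 0, 0, 0, 0.2], [-0.6, 1.7, 1.8, 0, 0, 0, 0.2], [-0.6, 1.7, 2.3, 0, 0, 0, 0.2]]

```text
t: 5.4
tool_pos: [0.5434, 0.0399, 0.0373]
eef_rot: [-0.001, 0.718, 0.696, -0.001]
contact_force: [0.2, 0.3, -0.6]
opening: 0.0391
```

Emit:
jog_arm:
  increments:
    - [[0, 0, 0.2, 0, 0, 0, 0.2], [0, 0, 0.4, 0, 0, 0, 0.2], [0, 0, 0.6, 0, 0, 0, 0.2], [0, 0, 0.6, 0, 0, 0, 0.2]]

```text
t: 5.8
tool_pos: [0.544, 0.0397, 0.0325]
eef_rot: [-0.0, 0.718, 0.696, -0.0]
contact_force: [-0.0, -0.7, -1.2]
opening: 0.0391
```

```bash
python3 - <<'E'
from h import *
q,e=optics.capture('top')
p,d=optics.capture('side')
im=np.hstack([cv2.resize(p[160:256,180:308],(400,300)),cv2.resize(q[145:220,235:335],(400,300))]);save('down.png',im)
go(.5435,.041,.030,-1.8)
E
```

```text
t 5.9 pos [0.5441 0.0397 0.0326] shift [ 0.13 -0.06  0.26] turn [ 0.     0.    -0.001] F [-0.2  0.2 -0.4] open 0.0397 ty -1.83
```

View pics/down.png

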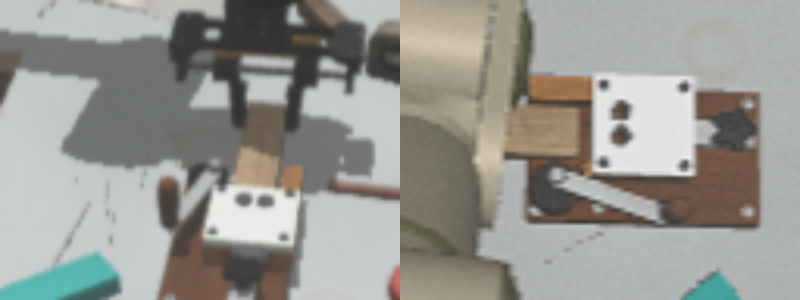

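The strip is lined up with about 3 mm to the fence. I'll lower it to contact, then slide in and watch the force.

Emit:
jog_arm:
  increments:
    - [[0, 0, 0.1, 0, 0, 0, 0.2], [0, 0, 0.2, 0, 0, 0, 0.2], [0, 0, 0.3, 0, 0, 0, 0.2], [0, 0, 0.3, 0, 0, 0, 0.2]]

```text
t: 6.3
tool_pos: [0.5441, 0.0397, 0.0295]
eef_rot: [0.0, 0.718, 0.696, 0.0]
contact_force: [-0.2, 0.9, 0.0]
opening: 0.0391
```

Emit:
jog_arm:
  increments:
    - [[-0.5, 0, 0, 0, 0, 0, 0.2], [-1.0, 0, 0, 0, 0, 0, 0.2], [-1.5, 0, 0, 0, 0, 0, 0.2], [-2, 0, 0, 0, 0, 0, 0.2], [-2.5, 0, 0, 0, 0, 0, 0.2]]

```text
t: 6.8
tool_pos: [0.5434, 0.0142, 0.0297]
eef_rot: [0.0, 0.718, 0.696, 0.0]
contact_force: [0.6, 2.4, 1.6]
opening: 0.0396
```

Emit:
jog_arm:
  increments:
    - [[-0.4, 0, 0, 0, 0, 0, 0.2], [-0.8, 0, 0, 0, 0, 0, 0.2], [-1.2, 0, 0, 0, 0, 0, 0.2], [-1.6, 0, 0, 0, 0, 0, 0.2], [-2.0, 0, 0, 0, 0, 0, 0.2]]

```text
t: 7.3
tool_pos: [0.5426, -0.0055, 0.0297]
eef_rot: [0.0, 0.718, 0.696, 0.0]
contact_force: [1.2, 3.5, 5.4]
opening: 0.0394
```

Emit:
jog_arm:
  increments:
    - [[-0.1, 0, 0, 0, 0, 0, 0.2], [-0.2, 0, 0, 0, 0, 0, 0.2], [-0.3, 0, 0, 0, 0, 0, 0.2], [-0.4, 0, 0, 0, 0, 0, 0.2], [-0.5, 0, 0, 0, 0, 0, 0.2]]

```text
t: 7.8
tool_pos: [0.5425, -0.0101, 0.0297]
eef_rot: [0.0, 0.718, 0.696, 0.0]
contact_force: [0.2, 3.4, 6.2]
opening: 0.0391
```

Emit:
jog_arm:
  increments:
    - [[-0.15, 0, 0, 0, 0, 0, 0.2], [-0.3, 0, 0, 0, 0, 0, 0.2], [-0.45, 0, 0, 0, 0, 0, 0.2], [-0.6, 0, 0, 0, 0, 0, 0.2], [-0.7, 0, 0, 0, 0, 0, 0.2]]

```text
t: 8.3
tool_pos: [0.5423, -0.017, 0.0299]
eef_rot: [0.0, 0.718, 0.696, 0.0]
contact_force: [0.7, 4.4, 7.9]
opening: 0.0397
```

Emit:
jog_arm:
  increments:
    - [[-0.15, 0, 0, 0, 0, 0, 0.2], [-0.3, 0, 0, 0, 0, 0, 0.2], [-0.45, 0, 0, 0, 0, 0, 0.2], [-0.6, 0, 0, 0, 0, 0, 0.2], [-0.7, 0, 0, 0, 0, 0, 0.2]]

```text
t: 8.8
tool_pos: [0.5421, -0.0223, 0.03]
eef_rot: [-0.001, 0.719, 0.695, 0.002]
contact_force: [2.4, 20.2, 9.0]
opening: 0.0394
```

The force rose to 20 N at jig x ≈ -12 mm for the strip centre, so the stop stands at about 63 mm, inside 50–75. I'll ease off, open and lift clear, then look.

Emit:
jog_arm:
  increments:
    - [[0, 0, 0, 0, 0, 0, 0.2], [0.05, 0, 0, 0, 0, 0, 0.2], [0.05, 0, 0, 0, 0, 0, 0.7], [0.05, 0, 0, 0, 0, 0, 0.7], [0.05, 0, 0, 0, 0, 0, 0.7]]

```text
t: 9.3
tool_pos: [0.5417, -0.0241, 0.0291]
eef_rot: [-0.0, 0.718, 0.696, -0.0]
contact_force: [-0.8, 1.3, -0.6]
opening: 0.0601
```

Emit:
jog_arm:
  increments:
    - [[0, 0, -1.5, 0, 0, 0, 0.7], [0, 0, -5, 0, 0, 0, 0.7], [0, 0, -10, 0, 0, 0, 0.7], [0, 0, -12, 0, 0, 0, 0.7], [0, 0, -12, 0, 0, 0, 0.7]]

```text
t: 9.8
tool_pos: [0.543, -0.0243, 0.1522]
eef_rot: [0.002, 0.718, 0.696, 0.001]
contact_force: [-0.2, -0.3, 0.6]
opening: 0.0616
```

Emit:
jog_arm:
  increments:
    - [[5, 0, 0, 0, 0, 0, 0.7], [10, 0, 0, 0, 0, 0, 0.7], [10, 0, 0, 0, 0, 0, 0.7]]

```text
t: 10.1
tool_pos: [0.544, 0.0806, 0.1478]
eef_rot: [-0.001, 0.717, 0.697, -0.001]
contact_force: [-0.1, -0.3, 0.7]
opening: 0.0619
```

```bash
python3 - <<'E'
from h import *
q,e=optics.capture('top')
p,d=optics.capture('side')
np.savez('t2.npz',p=q,d=e)
im=np.hstack([cv2.resize(p[160:256,180:308],(400,300)),cv2.resize(q[145:220,235:335],(400,300))]);save('home.png',im)
go(.4665,-.1495,.16,-18)
for v in (162,168,174,180): print([ (bydepth('top',u,v,e)*1000).astype(int).tolist() for u in (252,256,260,264)])
E
```

```text
t 10.2 pos [0.5446 0.0767 0.148 ] shift [-22.85  -7.12  -1.17] turn [-0.003  0.001  0.284] F [ 1.   0.8 -0.5] open 0.0618 ty -1.73
[[599, 4, 0], [598, -8, 0], [598, -22, 1], [598, -35, 1]]
[[578, 4, 1], [578, -8, 1], [578, -21, 0], [579, -35, -5]]
[[550, 5, 37], [549, -7, 42], [549, -19, 38], [549, -32, 38]]
[[530, 5, 38], [530, -7, 38], [530, -19, 37], [530, -32, 38]]
```

View pics/home.png

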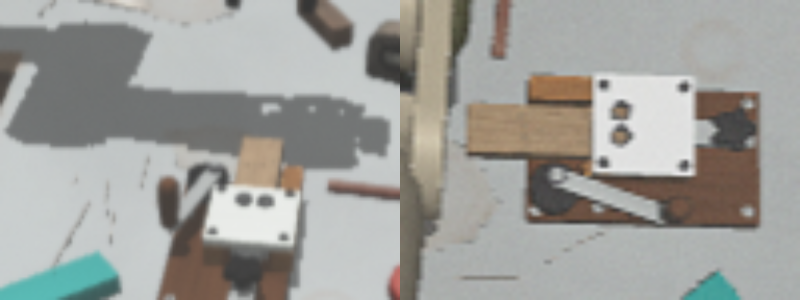

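Home view: the strip lies flat (top at 38 mm) with its tail end at top-crop col 467, consistent with the stop. The lever is still open, with its knob at crop (678,210). Next I'll cage the knob with the fingers, jaws along the tangent.

Emit:
jog_arm:
  increments:
    - [[-4.6, -1.4, 0.4, 0, 0, 0.07, 0.4], [-9.2, -2.8, 0.8, 0, 0, 0.14, 0.4], [-13.8, -4.2, 1.2, 0, 0, 0.21, 0.4], [-18.4, -5.7, 1.6, 0, 0, 0.28, 0.4], [-22.9, -7.2, 2, 0, 0, 0.336, 0.4]]

```text
t: 10.7
tool_pos: [0.4642, -0.1533, 0.1287]
eef_rot: [-0.0, 0.826, 0.564, -0.0]
contact_force: [0.8, -0.7, -0.5]
opening: 0.0355
```

Emit:
jog_arm:
  increments:
    - [[0, 0, 0, 0, 0, 0, 0.38], [0, 0, 0, 0, 0, 0, 0.38]]

```text
t: 10.9
tool_pos: [0.465, -0.152, 0.1289]
eef_rot: [-0.001, 0.826, 0.564, -0.0]
contact_force: [0.8, 0.3, 0.4]
opening: 0.0334
```

```bash
python3 - <<'E'
from h import *
p,d=optics.capture('side')
go(.4655,-.1503,.068,-21)
# knob top in side view by depth
P=[]
for v in range(195,245):
  for u in range(215,262):
    q=bydepth('side',u,v,d)
    if .07<q[2]<.1 and .44<q[0]<.49 and -.18<q[1]<-.12: P.append(q)
P=np.array(P);print(len(P),P.mean(0) if len(P) else '',P.min(0) if len(P) else '',P.max(0) if len(P) else '')
save('cage.png',cv2.resize(p[160:256,180:308],(600,450)))
E
```

```text
t 10.95 pos [ 0.4655 -0.1508  0.1291] shift [ 0.05 -0.01  6.11] turn [-0.001 -0.    -0.003] F [ 0.6 -0.3  0.3] open 0.0335 ty -21.17
71 [ 0.47001239 -0.15564474  0.08791987] [ 0.45939628 -0.1640599   0.0701276 ] [ 0.47873318 -0.14382773  0.09970168]
```

View pics/cage.png

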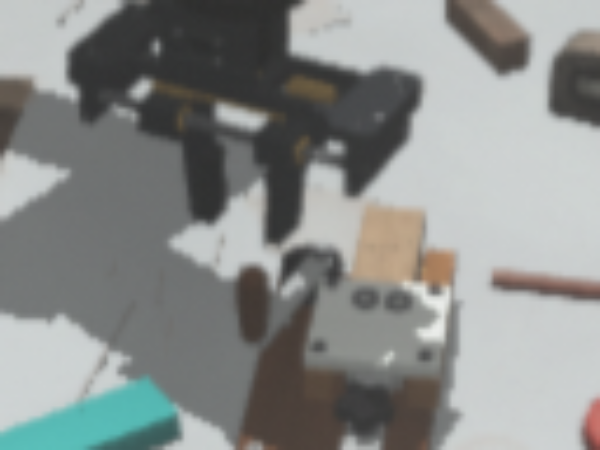

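Side crop: the knob top is at (252,268), and the open fingertips straddle it from above at (205,215) and (280,240). The side-view knob centre is (0.469,-0.151), within 3 mm of the top-view one. I'll descend around it.

Emit:
jog_arm:
  increments:
    - [[0, 0.2, 1.5, 0, 0, 0, 0.38], [0, 0.2, 3, 0, 0, 0, 0.38], [0, 0.2, 4.5, 0, 0, 0, 0.38], [0, 0.2, 6.1, 0, 0, 0, 0.38], [0, 0.2, 6.1, 0, 0, 0, 0.38]]

```text
t: 11.45
tool_pos: [0.4672, -0.1495, 0.067]
eef_rot: [-0.002, 0.824, 0.567, -0.001]
contact_force: [0.5, 0.8, 1.1]
opening: 0.0336
```

Emit:
jog_arm:
  increments:
    - [[0, 0, 0, 0, 0, 0, 0.28], [0, 0, 0, 0, 0, 0, 0.28]]
  squeeze: 5

```text
t: 11.65
tool_pos: [0.4682, -0.1508, 0.0693]
eef_rot: [0.001, 0.824, 0.566, 0.0]
contact_force: [-0.1, -0.0, 0.3]
opening: 0.0247
```

Caged. I'll swing along the arc.

Emit:
jog_arm:
  increments:
    - [[0.1, -1.3, 0, 0, 0, 0.14, 0.28], [0.4, -2.6, 0, 0, 0, 0.28, 0.28], [0.8, -3.9, 0, 0, 0, 0.42, 0.28], [1.45, -5.05, 0, 0, 0, 0.56, 0.28], [2.25, -6.1, 0, 0, 0, 0.7, 0.28]]

```text
t: 12.15
tool_pos: [0.4192, -0.1085, 0.0695]
eef_rot: [0.001, 0.969, 0.246, 0.001]
contact_force: [0.4, -2.7, 0.4]
opening: 0.0247
```

```bash
cat >> h.py <<'E'
def lever():
    s=telemetry.state();r=s['tool_pos'][:2]-[.4995,-.0616];M=rot(s['eef_rot'])
    a=np.array([-.031,-.9995]);b=np.array([.9995,-.031])
    f=np.arctan2(-r@b,r@a);th=-np.arctan2(M[1,1],M[0,1]);print('t',s['t'],'phi',f.round(3),'q',(f-.26).round(3),'r',np.linalg.norm(r).round(4),'phi by tool heading',(th-np.radians(21)+.335).round(3),'F tool',(M.T@s['contact_force']).round(1),'z',s['tool_pos'][2].round(4),'open',s['opening'].round(4))
E
python3 -c "
from h import *
lever()"
```

```text
Traceback (most recent call last):
  File "h.py", line 25, in lever
    f=np.arctan2(-r@b,r@a);th=-np.arctan2(M[1,1],M[0,1]);print('t',s['t'],'phi',f.round(3),'q',(f-.26).round(3),'r',np.linalg.norm(r).round(4),'phi by tool heading',(th-np.radians(21)+.335).round(3),'F tool',(M.T@s['contact_force']).round(1),'z',s['tool_pos'][2].round(4),'open',s['opening'].round(4))
                                                                                                                                                                                                                                                                                       ^^^^^^^^^^^^^^^^^^
AttributeError: 'float' object has no attribute 'round'
```

Emit:
jog_arm:
  increments:
    - [[0.1, -1.3, 0, 0, 0, 0.14, 0.28], [0.4, -2.6, 0, 0, 0, 0.28, 0.28], [0.8, -3.9, 0, 0, 0, 0.42, 0.28], [1.45, -5.05, 0, 0, 0, 0.56, 0.28], [2.25, -6.1, 0, 0, 0, 0.7, 0.28]]

```text
t: 12.65
tool_pos: [0.4093, -0.0436, 0.0693]
eef_rot: [0.0, 0.995, -0.101, 0.001]
contact_force: [-1.9, -2.6, 0.5]
opening: 0.0251
```

```bash
sed -i "s/s\['opening'\].round(4)/round(float(s['opening']),4)/" h.py
python3 -c "
from h import *
lever()"
```

```text
t 12.65 phi 1.737 q 1.477 r 0.092 phi by tool heading 1.742 F tool [-1.3  2.9 -0.5] z 0.0693 open 0.0251
```

Emit:
jog_arm:
  increments:
    - [[0.1, -1.3, 0, 0, 0, 0.14, 0.28], [0.4, -2.6, 0, 0, 0, 0.28, 0.28], [0.6, -3.3, 0, 0, 0, 0.35, 0.28], [0.8, -3.9, 0, 0, 0, 0.42, 0.28], [1.1, -4.5, 0, 0, 0, 0.49, 0.28]]

```text
t: 13.15
tool_pos: [0.4291, -0.0017, 0.0692]
eef_rot: [0.0, 0.941, -0.338, 0.001]
contact_force: [-2.1, -2.9, 0.3]
opening: 0.0246
```

```bash
python3 -c "
from h import *
lever()"
```

```text
t 13.15 phi 2.245 q 1.985 r 0.0924 phi by tool heading 2.229 F tool [ 0.2  3.5 -0.3] z 0.0692 open 0.0246
```

Emit:
jog_arm:
  increments:
    - [[0, -0.5, 0, 0, 0, 0.05, 0.28], [0.05, -0.95, 0, 0, 0, 0.1, 0.28], [0.1, -1.4, 0, 0, 0, 0.15, 0.28], [0.2, -1.9, 0, 0, 0, 0.2, 0.28], [0.2, -1.9, 0, 0, 0, 0.2, 0.28]]

```text
t: 13.65
tool_pos: [0.4424, 0.0107, 0.0691]
eef_rot: [0.001, 0.903, -0.429, 0.0]
contact_force: [-4.6, -11.7, -0.5]
opening: 0.0365
```

```bash
python3 -c "
from h import *
lever()"
```

```text
t 13.65 phi 2.442 q 2.182 r 0.0921 phi by tool heading 2.426 F tool [ 6.1 11.   0.6] z 0.0691 open 0.0365
```

The finger was forced open by the clamp load because the squeeze was low. I'll firm up the grip to carry the knob on.

Emit:
jog_arm:
  increments:
    - [[0, 0, 0, 0, 0, 0, 0.28], [0, 0, 0, 0, 0, 0, 0.26], [0, 0, 0, 0, 0, 0, 0.24]]
  squeeze: 40

```text
t: 13.95
tool_pos: [0.4404, 0.0105, 0.0689]
eef_rot: [0.002, 0.904, -0.428, -0.002]
contact_force: [-11.9, -12.7, 5.1]
opening: 0.0214
```

```bash
python3 -c "
from h import *
lever()"
```

```text
t 13.95 phi 2.424 q 2.164 r 0.0932 phi by tool heading 2.425 F tool [ 2.2 17.3 -5. ] z 0.0689 open 0.0214
```

About 17 N tangential at q ≈ 2.15, so it is clamped. I'll open, lift clear and check.

Emit:
jog_arm:
  increments:
    - [[0, 0, 0, 0, 0, 0, 0.4], [0, 0, 0, 0, 0, 0, 0.4], [0, 0, 0, 0, 0, 0, 0.4], [0, 0, -2.5, 0, 0, 0, 0.4], [0, 0, -5, 0, 0, 0, 0.4]]

```text
t: 14.45
tool_pos: [0.4423, 0.0118, 0.1192]
eef_rot: [-0.0, 0.903, -0.429, -0.001]
contact_force: [0.6, -0.7, -0.3]
opening: 0.0354
```

Emit:
jog_arm:
  increments:
    - [[0, 0, -5, 0, 0, 0, 0.4], [0, 0, -10, 0, 0, 0, 0.4], [5, 0, -10, 0, 0, 0, 0.4], [10, 0, -10, 0, 0, 0, 0.4], [15, 0, -10, 0, 0, 0, 0.4]]

```text
t: 14.95
tool_pos: [0.5383, -0.1059, 0.2195]
eef_rot: [-0.0, 0.903, -0.429, 0.001]
contact_force: [0.6, -0.1, -0.1]
opening: 0.0349
```

```bash
python3 - <<'E'
from h import *
go(.35,.2,.25,-90)
q,e=optics.capture('top');p,d=optics.capture('side')
save('clamped.png',np.hstack([cv2.resize(p[160:256,180:308],(400,300)),cv2.resize(q[145:220,235:335],(400,300))]))
P=[]
for v in range(170,220):
  for u in range(235,300):
    w=bydepth('top',u,v,e)
    if .085<w[2]<.105: P.append(w)
if P: print('knob',len(P),np.mean(P,0).round(4))
E
```

```text
t 14.95 pos [ 0.5383 -0.1059  0.2195] shift [-35.6   -4.76  -3.1 ] turn [-0.    -0.002 -0.886] F [ 0.6 -0.1 -0.1] open 0.0349 ty -140.78
knob 4 [0.4385 0.0151 0.092 ]
```

View pics/clamped.png

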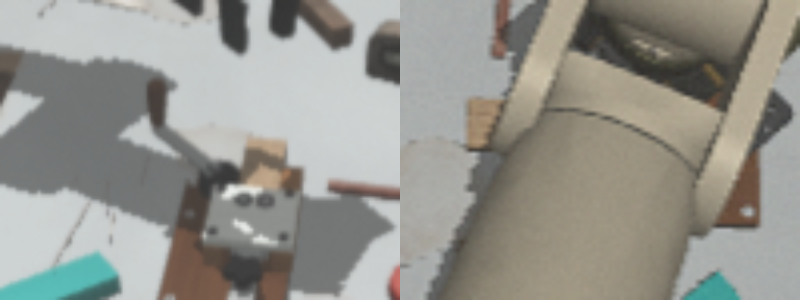

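The lever is swung round and the strip is still in, but the arm hides the top view. I'll move it aside for a final measurement.

Emit:
jog_arm:
  increments:
    - [[0, 5, 0, 0, 0, 0, 0.4], [0, 10, 0, 0, 0, 0, 0.4], [0, 15, 0, 0, 0, 0, 0.4], [0, 20, 0, 0, 0, 0, 0.4], [0, 25, 0, 0, 0, 0, 0.4]]

```text
t: 15.55
tool_pos: [0.3418, -0.2627, 0.2189]
eef_rot: [0.0, 0.903, -0.429, 0.0]
contact_force: [0.9, -0.8, 0.6]
opening: 0.0356
```

Emit:
jog_arm:
  increments:
    - [[3, 4, 0, 0, 0, 0, 0.4], [6, 8, 0, 0, 0, 0, 0.4], [8, 11, 0, 0, 0, 0, 0.4], [8, 11, 0, 0, 0, 0, 0.4]]

```text
t: 15.95
tool_pos: [0.3075, -0.397, 0.2183]
eef_rot: [0.0, 0.902, -0.431, 0.0]
contact_force: [-0.7, 0.6, 0.6]
opening: 0.0353
```

```bash
python3 - <<'E'
from h import *
q,e=optics.capture('top');q0=np.load('t2.npz')['p']
im=np.hstack([cv2.resize(x[145:220,235:335],(400,300)) for x in (q0,q)]);save('final.png',im)
def measure(I):
    G=I.astype(float).mean(2);S=cv2.cvtColor(I,cv2.COLOR_RGB2HSV)[...,1].astype(float)
    def ed(l,lo):
        g=np.abs(np.diff(l));i=g.argmax();w=g[max(0,i-1):i+2];return (w*np.arange(max(0,i-1),max(0,i-1)+len(w))).sum()/w.sum()+.5+lo
    end=np.median([onplane('top',ed(S[v,246:258],246),v,.038)[1] for v in range(174,181)])
    lo=np.array([onplane('top',u,ed(S[178:190,u],178),.038)[:2] for u in range(254,264)]);up=np.array([onplane('top',u,ed(S[165:177,u],165),.038)[:2] for u in range(254,264)])
    print('tail y',end.round(4),'edges x',np.median(lo[:,0]).round(4),np.median(up[:,0]).round(4),'slope deg',np.degrees(np.polyfit(lo[:,1],lo[:,0],1)[0]).round(2),np.degrees(np.polyfit(up[:,1],up[:,0],1)[0]).round(2))
measure(q0);measure(q)
P=[bydepth('top',u,v,e) for v in range(170,225) for u in range(235,290)];P=np.array([w for w in P if .088<w[2]<.105])
if len(P):
    k=np.median(P,0)[:2];r=k-[.4995,-.0616];print('knob',k.round(4),'r',np.linalg.norm(r).round(4),'q',np.arctan2(-r@[.9995,-.031],r@[-.031,-.9995])-.26)
E
```

```text
tail y 0.0077 edges x 0.5202 0.5614 slope deg 3.86 0.29
tail y 0.0077 edges x 0.5245 0.5648 slope deg -2.15 1.58
knob [0.4362 0.0077] r 0.0938 q 2.1106060336556505
```

View pics/final.png

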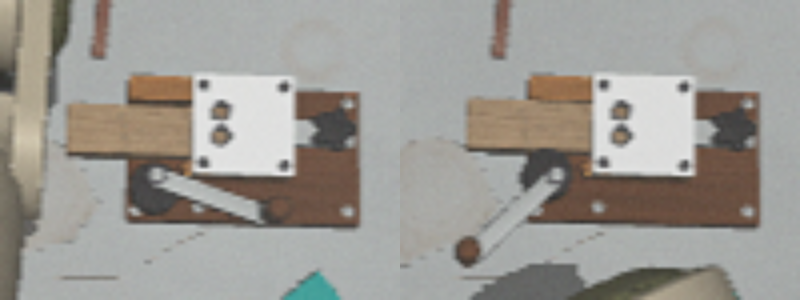

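```bash
python3 -c "
from h import *
print(arm.sign_off())"
```

```text
the job is handed in; nothing more can be done
None
```

The strip is in the jig, up against the end stop and clamped to the fence by the cam. I handed the job in at about 16 s of the 59 s allowed; no verdict was reported.

**Loading:** I gripped the plain strip near its tail, laid it flat on the base and slid it under the plate. The force on the tool jumped from 4 to 20 N, well under the 70 N limit. The strip's centre was then at jig x ≈ -12 mm, which puts the stop face at about 63 mm, inside the stated 50–75 mm.

**Clamping:** I swung the lever round with the knob caged between the fingers. The light squeeze let the fingers be pushed open near the end, so I firmed the grip to finish. The knob force was about 17 N at release, and the robot then let go and moved clear.

**Last checks:**
- **Strip:** the top view shows it moved about 4 mm over to the fence. The tail end had not moved between the reading before clamping and the one after. The strip's top was at 38 mm when checked before clamping, as expected for lying flat.
- **Lever:** it stands at about 2.1 rad.

**Not confirmed directly:**
- **Parallelism:** the strip's two edges gave slopes of -2.2° and +1.6° in the coarse top view, where the jig itself measures about 1.8° off the world axes. That check does not confirm it; I relied on the strip looking flush with the fence.
- **Stop contact:** the stop is hidden under the plate, so this rests on the force jump and the tail position.
- **Cam force:** this is inferred from the load on the knob.

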